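Shut the cupboard and show the newton meter to the lesson camera

ROBOT

A 6-joint arm with a two-finger parallel gripper is mounted at the origin on the work surface. World frame = base frame: x ahead of the robot, y to its left, z up, the work surface at z = 0. Lengths are in mm, angles in degrees, forces in N, time in s.
With the tool pointing down it reaches from about 350 to 850 mm from the base axis. Payload 8.1 kg.
Tool frame: the origin (TCP) lies between the finger pads; the fingertips stand ahead of it and the grasp point (between the pads) lies 2 mm behind it (nose_length is the z of the fingertips in the tool frame, in mm); z points along the fingers, y is the direction in which the jaws open and shut (so a half turn about z gives the same grasp; the last joint's range is limited). The gripper opens to 85 mm and grips with 20 to 120 N. Pads are 22 mm wide; open, the fingers measure 114 mm over their backs; the gripper's body (76 mm by 85 mm) begins 54 mm behind the grasp point. The pads swing forward as they close: fully open they stand 13 mm farther back than shut.
Start: joints at [70.565, 7.471, 85.268, -0, 87.261, -4.893], TCP at [150.628, 580.79, 248.292] pointing down, gripper open.
Joint ranges: [-169.43, 169.43], [-51.17, 129.36], [1.28, 143.12], [-76.62, 256.62], [0, 156.53], [-152.29, 152.29]. Speed limits (degrees/s): [136.94, 136.94, 159.86, 180, 180, 180].

INTERFACE

Orientations are given as [roll, pitch, yaw] about the fixed x, y, z axes, in that order (R = Rz(yaw) Ry(pitch) Rx(roll)).
In Python, from bench import * gives the robot as it stands.
- The arm moves only by the tool jog_arm, never from a script. Its argument "plan" is a list of rows, each a list of 3 entries, a list of its own where there are three numbers: the turn, a rotation vector about the tool's x, y, z in degrees, then the shift along the tool's x, y, z in m, then the gripper's target within -1 to 1 (fully open at 1, half-way at 0, shut at -1). A call has 1 to 12 rows; each row is the pose to reach, as a shift and turn from the pose commanded when the call began, along the tool's axes at that moment; what a row does not reach only later rows make up. A row lasts 1/8 s, in which the tool goes at most 62.5 mm and 10.7 degrees, less where a joint would pass 70% of its speed; a pose out of reach is approached as far as the arm can. A call with a gripper value outside its range is refused whole. The fingers move at their own pace and stop on an object; "force" is the grip in N (left out, the last holds). Time passes only in rows, so rows that repeat a pose let the fingers close. It gives the time, the measured TCP pose, the force and the opening at its end, in the units of the state.
- sense(): the state, without advancing time (a new reading comes with each control period).
- snapshot(name): name is "scene" or "top" or "wrist"; returns (picture, depth): 480x640x3 uint8, blue, green, red; 480x640 float32, mm along the optical axis (not along the pixel's ray), 0 where there is no reading.
- camera_info(name): a dict with "fov_y" (degrees; the focal length in pixels is half the picture's height over the tangent of half this angle, whatever the lens; pixels are square), "cx", "cy" (the principal point, pixels), "origin" and "orientation" of the camera in the world. Camera axes: x right, y down, z forward; pixel columns grow to the right and rows downward; lengths in mm; the calibration is good to about 2 mm. A picture is of the moment at which its call begins: read the wrist's pose just before it. camera_info takes no time and is no camera call; for the wrist camera it gives the pose at the moment of the call.
- hand_in(): hands the job in, once; it reports no verdict.
The state is a dict: "time": time; "joint_pos": joint angles; "qd": joint speeds; "joint_efforts": joint torques, N m; "tool_pos": TCP position; "tcp_rot": TCP orientation; "ft_force": force on the tool from outside, world axes, zero at the start; "wrist_torque": the same for the moment, N m; "finger_gap": finger opening in mm.
Only numpy, scipy, OpenCV 4.12 (cv2) and the standard library are available. Lean on these libraries where they do the work, as an engineer would, in place of code of your own. Each camera call takes 0.05 s, during which the arm holds its last target.

TASK

The online lesson on forces is about to start and the door of the little desk cupboard is hanging open in the web camera's picture: first push it shut until it clicks home on its catch. Then take the longest of the three newton meters out of the wooden stand and show it to the class: hold it still in the air, upright, 20 cm straight in front of the lens, the middle of its scale level with the lens and the scale turned squarely to the camera. Finish while still holding it there; leave the camera and everything else on the desk where they are.

Things in the scene. Friction and masses are not known exactly. Their poses are not given: they have to be found in the camera images.
- cupboard_door (a joint): hinge of the light wooden cupboard door, rad; 0 = fully shut, grows as it opens towards the robot; starts at 0.55 to 1.05. It moves freely, stays where it is left. A sprung ball catch at the free edge resists over the last 0.1 rad (about 3 N pushing near that edge); below about 0.04 rad it draws the door home and holds it
- hinge (a point): point on the desk straight below the door's vertical hinge line, in the plane of the cupboard's front; axes of the cupboard, not turning with the door: x into the cupboard (away from the robot), y along the front to the left, z up. The shut door runs 203 mm from here along -y, its outer face 12 mm in front (-x); opening swings the free edge to -x
- door_edge (a point): upper outer corner of the door's free edge, 202 mm from the hinge line, 157 mm above the desk (the door's lower edge is at 13 mm); its axes are those of hinge turned with the door. A steel knob, 20 mm across and 21 mm proud, sits on the outer face 178 mm from the hinge, 73 mm above the desk
- cupboard: fixed light-wood desk cupboard, 220 deep (x) x 420 wide (y) x 170 mm high; origin under its centre, front at its -x; door on its left half (+y), open pigeon-holes on the right half; two books lie on top of the right half, 90 mm and more back from the front, up to 206 mm above the desk
- meter_long: longest newton meter (spring balance): flat aluminium case 16 thick (x) x 34 wide (y) x 190 mm long (z), about 0.1 kg, an 11 mm wire eye on top, an 18 mm wire hook below. Origin: centre of the case's lower end, z up along the case, white scale on its -x face. Starts upright in the stand, origin 26 mm above the desk, lowest 30 mm of the case in a pocket (1 mm play a side): lift straight out
- scale (a point): middle of the long meter's scale: on its -x face, halfway up the case (95 mm above the origin); axes as meter_long
- lens (a point): front of the web camera's lens, in the camera's frame: the camera looks level along -x, y to the side, z up. It stands on a loose desk tripod at a height set between 200 and 240 mm above the desk (it differs from run to run); the camera is a black bar 92 wide x 30 x 30 mm
- tripod: the loose black desk tripod with the web camera on it, 0.5 kg, legs spread to 65 mm from its middle; origin on the desk at its middle; it stands in front of the cupboard's right half and the camera looks along the cupboard's front to the left
- stand: fixed wooden stand 75 (x) x 225 (y) x 56 mm high, origin under its centre, with three pockets in a row along y, 75 mm apart; the three meters stand in them in any order, their scales to the stand's -x
- meter_mid: the middle newton meter: same case, 130 mm long, with the same eye and hook; leave it in the stand
- meter_short: the shortest newton meter: same case, 100 mm long, with the same eye and hook; leave it in the stand
- mug: white mug, 80 mm across, 92 mm high, origin under its centre
- water: water bottle, 64 mm across, 210 mm high, origin under its centre
- friction_block: wooden friction block 110 x 55 x 40 mm with a small hook at one end, origin under its centre
- hook_weight: brass hooked weight, 42 mm across, 67 mm high, origin under its centre
- mouse: black computer mouse 100 x 58 x 34 mm, origin under its centre
- calculator: grey pocket calculator 150 x 80 x 17 mm, origin under its centre
- stapler: black stapler 130 x 36 x 47 mm, origin under its centre
Mind the look-alikes: they are no part of the job. Leave any pink look-alike of the meter_long alone.

How it is judged:
By the outcome, as a careful person would: the job done as asked, in the order asked, and still so for the second after the job is handed in, while the arm keeps its last pose, push and grip.
It also fails if it takes over 61 s, if anything falls off the work surface, if the arm or the gripper's body presses on something with over 40 N, if the wrist force passes 120 N, or if a joint passes its speed limit or range.

## Working session

There is one attempt and no reset: what is moved stays moved. The work goes in short steps, Python scripts to look and compute and a tool call to move; the robot and the scene stay as the last step left them, time stands still between calls to the robot, and variables do not carry over. Pictures are saved under pics/ and viewed, and the job is handed in when it is done.

Besides the shell and the picture viewer there is one more tool, called after "Call:" as name([rows], argument=value, ...), one row to a line, values as JSON. jog_arm: Moves the arm, as the interface text tells. Its arguments: {"type":"object","properties":{"plan":{"type":"array","items":{"type":"array"}},"force":{"type":"number"}},"required":["plan"]}

```bash
ls; mkdir -p pics
python3 - <<'E'
from bench import *
import cv2
print(sense())
for n in ("scene","top","wrist"):
    print(n,camera_info(n))
    p,d=snapshot(n); cv2.imwrite(f"pics/{n}0.png",p)
    import numpy as np; np.save(f"pics/{n}0.npy",d)
E
```

```text
pics
{'time': 0.0, 'joint_pos': array([ 7.05646778e+01,  7.51605932e+00,  8.53314839e+01, -1.72956809e-03,
        8.72603534e+01, -4.89431870e+00]), 'qd': array([ 0.11360878, -0.06290485,  0.00334567,  0.01109947, -0.03909805,
       -0.14821211]), 'joint_efforts': array([-1.66842328e-03, -5.69434619e+01, -5.00535572e+01, -4.22481917e-04,
        1.58406392e-02, -3.33542073e-05]), 'tool_pos': array([150.46829613, 580.27979013, 247.21334942]), 'tcp_rot': array([-1.79892349e+02, -7.48439342e-03,  1.65459074e+02]), 'ft_force': array([-0.74635646, -0.00484867, -0.31923604]), 'wrist_torque': array([ 0.0187845 , -0.01198289,  0.05158356]), 'finger_gap': 85.8150667042986}
scene {'fov_y': 48.68154714681447, 'cx': 321.1332157491273, 'cy': 243.42252250248202, 'origin': array([1547.90189826,  270.07989093,  954.77372959]), 'orientation': array([-128.43173078,   -1.12137766,  100.08816023])}
top {'fov_y': 56.17485677912124, 'cx': 321.1784649373357, 'cy': 245.0828579987894, 'origin': array([ 253.41964981,   90.02127094, 1447.50009214]), 'orientation': array([-1.69566697e+02, -8.76044252e-02, -8.89277246e+01])}
wrist {'fov_y': 68.64750810211243, 'cx': 321.02467232531865, 'cy': 241.59033553165568, 'origin': array([ 73.93649392, 600.04750738, 371.98592829]), 'orientation': array([161.98476174,   0.16981374,  75.42806266])}
```

View pics/scene0.png

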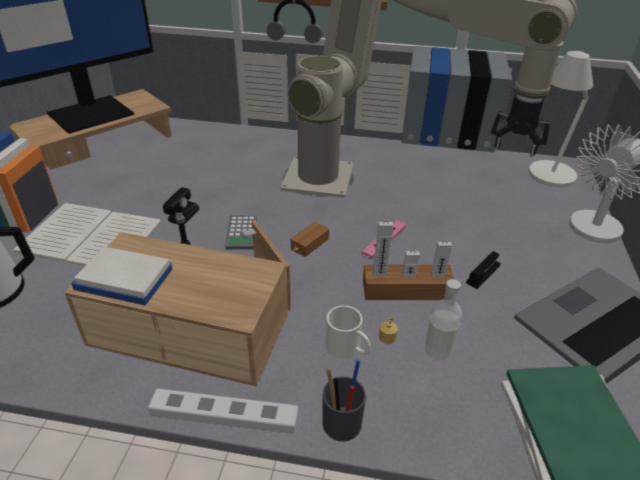

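View pics/top0.png

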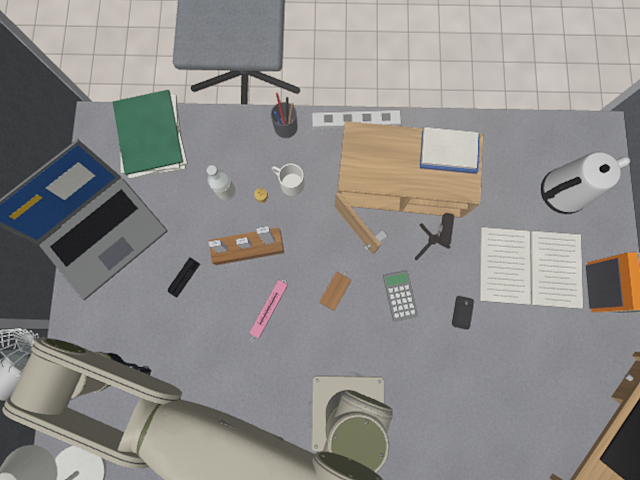

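View pics/wrist0.png

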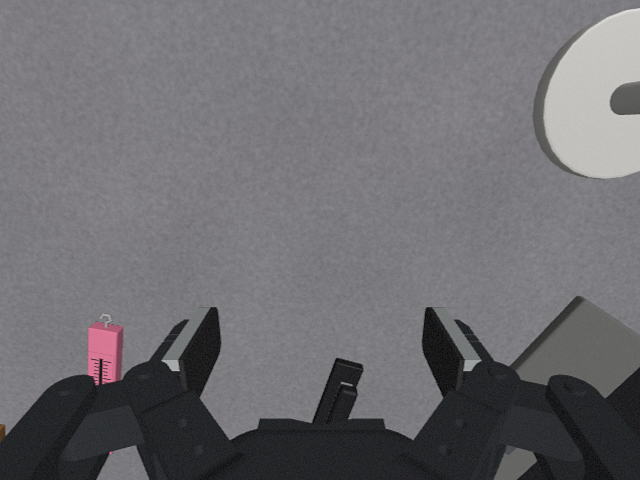

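Scene picture: the cupboard is at (190,300) with its door ajar at (270,245). The tripod is at (180,210) and the stand at (410,280). The three meters are at (383,250) tallest, (411,262) shortest and (442,258) middle, and a pink look-alike lies flat at (385,238). I'll measure next.

```bash
cat > h.py <<'E'
import numpy as np, cv2
from scipy.spatial.transform import Rotation as R
def cloud(d,ci):
    f=240/np.tan(np.radians(ci['fov_y']/2))
    v,u=np.mgrid[0:480,0:640]
    P=np.stack([(u-ci['cx'])/f*d,(v-ci['cy'])/f*d,d],-1)
    P=P@R.from_euler('xyz',ci['orientation'],degrees=True).as_matrix().T+ci['origin']
    P[d==0]=np.nan
    return P
def proj(X,ci):
    f=240/np.tan(np.radians(ci['fov_y']/2))
    c=(np.atleast_2d(X)-ci['origin'])@R.from_euler('xyz',ci['orientation'],degrees=True).as_matrix()
    return np.c_[ci['cx']+f*c[:,0]/c[:,2],ci['cy']+f*c[:,1]/c[:,2]]
E
python3 - <<'E'
from bench import *
from h import *
cl={}
for n in ("scene","top"):
    p=cv2.imread(f"pics/{n}0.png"); P=cloud(np.load(f"pics/{n}0.npy"),camera_info(n)); cl[n]=P
    np.save(f"pics/{n}P.npy",P)
def pr(n,pts):
    for u,v in pts: print(n,u,v,P0(n,u,v))
def P0(n,u,v): return np.round(cl[n][v,u],1)
pr("top",[(400,150),(345,126),(482,135),(338,195),(480,208),(337,198),(378,250),(447,220),(447,232),(440,240),(265,235),(243,242),(215,245),(212,258),(282,240),(300,350),(268,300)])
pr("scene",[(383,228),(411,255),(443,245),(255,228),(288,265),(180,195),(250,290)])
for n,box in (("top",(330,110,190,150)),("top",(200,160,110,110)),("scene",(60,170,250,190)),("scene",(350,200,120,110))):
    x,y,w,h=box; p=cv2.imread(f"pics/{n}0.png")[y:y+h,x:x+w]; s=min(800/w,600/h)
    cv2.imwrite(f"pics/c_{n}_{x}.png",cv2.resize(p,None,fx=s,fy=s,interpolation=cv2.INTER_CUBIC)); print(n,x,s)
E
```

```text
top 400 150 [ 784.9 -139.5  167.2]
top 345 126 [857.3  27.1 170.8]
top 482 135 [ 837.  -388.1  169.2]
top 338 195 [645.   45.1 152.5]
top 480 208 [ 655.3 -432.8    0. ]
top 337 198 [638.8  47.6 141.9]
top 378 250 [507.  -93.    0.9]
top 447 220 [ 554.2 -255.2  234. ]
top 447 232 [ 520.6 -254.7  232. ]
top 440 240 [ 500.2 -238.1  219.3]
top 265 235 [512.8 254.3 182.2]
top 243 242 [500.8 325.7 130.6]
top 215 245 [485.  401.6 159.5]
top 212 258 [462.1 433.5  55.9]
top 282 240 [534.  221.3   2.6]
top 300 350 [184.1 152.9   2.1]
top 268 300 [336.8 257.2  20.7]
scene 383 228 [533.2 252.5 209. ]
scene 411 255 [515.4 327.9 124.3]
scene 443 245 [502.1 400.5 156.9]
scene 255 228 [518.4 -66.6 150.3]
scene 288 265 [650.3  49.  158.3]
scene 180 195 [ 527.9 -249.3  230.9]
scene 250 290 [759.   -9.  169.9]
top 330 4.0
top 200 5.454545454545454
scene 60 3.1578947368421053
scene 350 5.454545454545454
```

View pics/c_top_330.png

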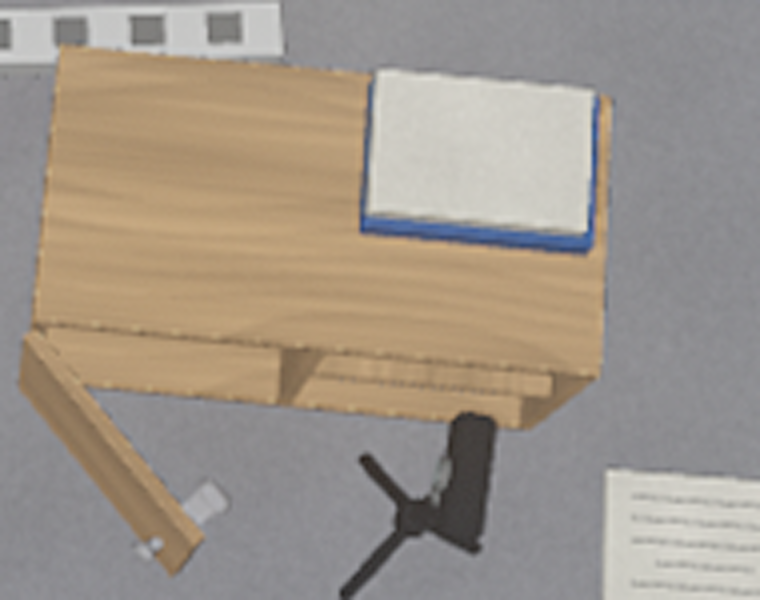

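View pics/c_scene_60.png

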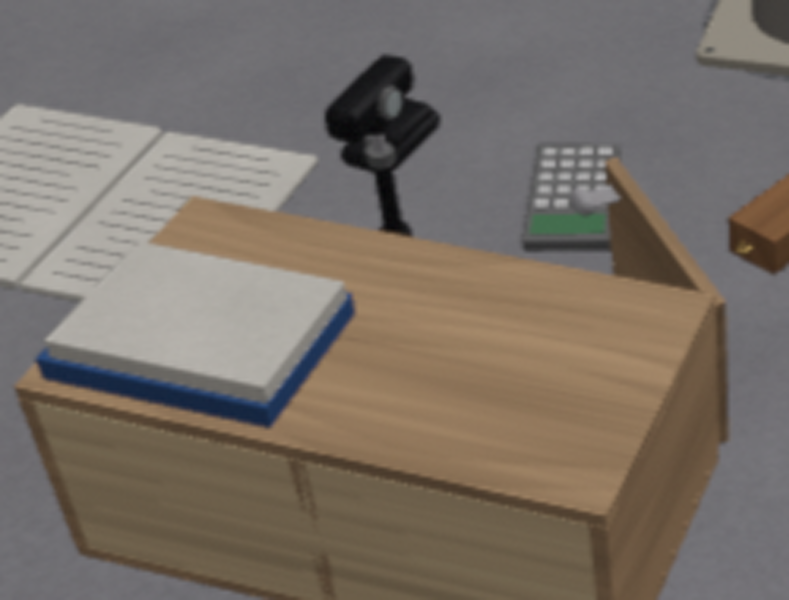

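View pics/c_scene_350.png

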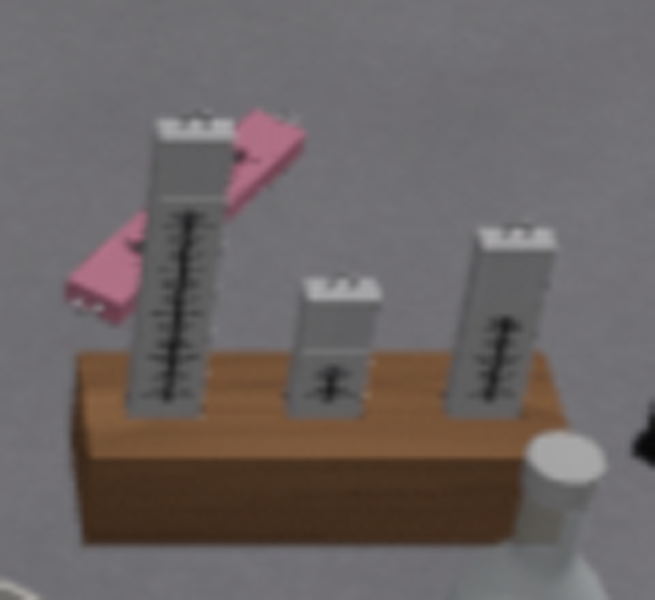

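The longest meter is at scene (383,250): a grey case about 190 mm tall, next to the short one at (411,262) and the mid one at (442,258). The pink one at (385,238) lies flat and is to be left alone. The crop confirms this, and it also shows that the scales face away from the robot. Now I'll fit the poses.

Run:
```python
from bench import *
from h import *
T=np.load("pics/topP.npy"); S=np.load("pics/sceneP.npy")
def show(name,Q):
    r=cv2.minAreaRect(Q[:,:2].astype(np.float32)); print(name,len(Q),"c",np.round(r[0],1),"sz",np.round(r[1],1),"ang",round(r[2],2), "z",np.round(np.percentile(Q[:,2],[2,50,98]),1)); return r
def sel(P,x0,x1,y0,y1,z0,z1):
    Q=P.reshape(-1,3); return Q[(Q[:,0]>x0)&(Q[:,0]<x1)&(Q[:,1]>y0)&(Q[:,1]<y1)&(Q[:,2]>z0)&(Q[:,2]<z1)]
for n,P in (("top",T),("scene",S)):
    Q=sel(P,560,950,-420,100,163,215); r=show(n+" cup",Q); print(np.round(cv2.boxPoints(r),1).tolist())
    Q=sel(P,480,665,-110,80,148,160.5); r=show(n+" dooredge",Q);  print(np.round(cv2.boxPoints(r),1).tolist())
    Q=sel(P,400,600,180,480,50,60); r=show(n+" stand",Q); print(np.round(cv2.boxPoints(r),1).tolist())
    for nm,y0,y1 in (("long",220,290),("short",295,360),("mid",370,430)):
        Q=sel(P,440,590,y0,y1,62,240); r=show(n+" "+nm,Q); zt=Q[:,2]; print(np.round(cv2.boxPoints(r),1).tolist(), "top", round(zt.max(),1))
    Q=sel(P,470,600,-310,-190,190,260); r=show(n+" cam",Q); print(np.round(cv2.boxPoints(r),1).tolist())
    Q=sel(P,440,600,-330,-150,5,190); show(n+" tripod",Q)
```

```text
top cup 9901 c [ 714.7 -169.6] sz [421.4 289.1] ang 85.03 z [165.  171.2 209.4]
[[552.4000244140625, -367.1000061035156], [840.4000244140625, -392.1000061035156], [876.9000244140625, 27.799999237060547], [588.9000244140625, 52.79999923706055]]
top dooredge 299 c [573.  -22.5] sz [158.  155.1] ang 85.68 z [149.3 156.5 160.1]
[[489.70001220703125, -95.4000015258789], [644.4000244140625, -107.0999984741211], [656.2999877929688, 50.5], [501.6000061035156, 62.20000076293945]]
top stand 1092 c [505.2 330.5] sz [ 76.7 225.6] ang 11.15 z [50.9 56.1 59.8]
[[445.79998779296875, 433.79998779296875], [489.3999938964844, 212.39999389648438], [564.5999755859375, 227.3000030517578], [521.0, 448.6000061035156]]
top long 222 c [514.  254.3] sz [41.  67.3] ang 12.68 z [ 62.8 173.3 222.1]
[[486.6000061035156, 282.70001220703125], [501.3999938964844, 217.0], [541.2999877929688, 226.0], [526.5999755859375, 291.70001220703125]] top 225.7
top short 124 c [497.7 327.8] sz [42.7 71. ] ang 19.99 z [ 62.7 121.5 133.9]
[[465.5, 353.8999938964844], [489.79998779296875, 287.20001220703125], [529.9000244140625, 30
[... 1647 characters left out ...]
0061035156], [518.7000122070312, 296.3999938964844], [526.9000244140625, 346.1000061035156], [498.8999938964844, 350.79998779296875]] top 136.2
scene mid 498 c [497.9 396.1] sz [20.6 52.6] ang 8.04 z [ 64.2 115.9 160.1]
[[484.0, 420.70001220703125], [491.3999938964844, 368.6000061035156], [511.79998779296875, 371.5], [504.3999938964844, 423.6000061035156]] top 165.6
scene cam 491 c [ 535.7 -252.7] sz [36.8 96. ] ang 77.53 z [194.6 226.6 233.7]
[[484.8999938964844, -260.29998779296875], [578.5999755859375, -281.1000061035156], [586.5999755859375, -245.10000610351562], [492.79998779296875, -224.39999389648438]]
scene tripod 240 c [ 471.  -239.1] sz [ 79.3 142.8] ang 50.66 z [ 10.3 133.  183.6]
```

Run:
```python
from bench import *
import bench
from h import *
print([n for n in dir(bench) if not n.startswith('_')][:60]); print(getattr(bench,'nose_length',None))
T=np.load("pics/topP.npy"); S=np.load("pics/sceneP.npy")
Q=np.r_[T.reshape(-1,3),S.reshape(-1,3)]; Q=Q[np.isfinite(Q).all(1)]
# cupboard axes
psi=np.radians(-4.97)
ex=np.array([np.cos(psi),np.sin(psi)]); ey=np.array([-np.sin(psi),np.cos(psi)])
m=(Q[:,2]>168)&(Q[:,2]<173)&(Q[:,0]>600)&(Q[:,0]<900)&(abs(Q[:,1]+170)<240)
C=Q[m][:,:2]; r=cv2.minAreaRect(C.astype(np.float32)); print(r, cv2.boxPoints(r).tolist())
a=C@ex; b=C@ey; print("a",np.percentile(a,[0.3,99.7]),a.min(),a.max(),"b",np.percentile(b,[.3,99.7]),b.min(),b.max())
for n,P in (("top",T),("scene",S)):
    D=P.reshape(-1,3); D=D[np.isfinite(D).all(1)]
    u=D[:,:2]@ex; v=D[:,:2]@ey
    # door top: z 155-159 points
    m=(D[:,2]>154)&(D[:,2]<159)&(D[:,0]<640)&(D[:,0]>490)&(D[:,1]>-110)&(D[:,1]<60)
    E=D[m]; vx,vy,x0,y0=cv2.fitLine(E[:,:2].astype(np.float32),cv2.DIST_HUBER,0,.01,.01).ravel()
    t=(E[:,0]-x0)*vx+(E[:,1]-y0)*vy
    print(n,"door line",len(E),vx,vy,x0,y0,"ends",[(x0+q*vx,y0+q*vy) for q in (t.min(),t.max())], "perp", np.percentile(-(E[:,0]-x0)*vy+(E[:,1]-y0)*vx,[2,98]))
```

```text
['PlanningError', 'camera_info', 'hand_in', 'nose_length', 'sense', 'snapshot']
17.0
((749.4284057617188, -171.46987915039062), (421.6883544921875, 226.81724548339844), 85.32710266113281) [[619.2198486328125, -372.3741455078125], [845.283203125, -390.852294921875], [879.636962890625, 29.43438720703125], [653.5736083984375, 47.91253662109375]]
a [650.32642683 872.18078651] 647.1667003775968 874.5152711381733 b [-314.43037752  103.23068255] -316.9964078269394 105.49589525743255
top door line 168 0.77240103 0.6351351 565.2548 -19.8652 ends [(np.float64(493.6355593047308), np.float64(-78.75676853842518)), (np.float64(640.3083301046026), np.float64(41.85030321574038))] perp [-6.26573259  5.89528042]
scene door line 200 0.779078 0.626927 573.272 -15.53971 ends [(np.float64(495.1926141379882), np.float64(-78.3704651071024)), (np.float64(640.1371455464931), np.float64(38.266947435280876))] perp [-6.47583075  6.04029572]
```

Call:
jog_arm([
  [[0, 0, 0], [0.0, 0.0, -0.05], -1],
  [[0, 0, 0], [0.0, 0.0, -0.1], -1],
])

```text
time: 0.4
tool_pos: [150.4, 580.1, 348.2]
tcp_rot: [-179.8, -0.0, 165.5]
ft_force: [0.3, 1.7, 0.1]
finger_gap: 51.7
```

Call:
jog_arm([
  [[0, 0, 8], [-0.035, -0.04, 0.01], -1],
  [[0, 0, 16], [-0.07, -0.08, 0.02], -1],
  [[0, 0, 24.6], [-0.11, -0.12, 0.03], -1],
  [[0, 0, 24.6], [-0.15, -0.16, 0.04], -1],
  [[0, 0, 24.6], [-0.19, -0.2, 0.048], -1],
  [[0, 0, 24.6], [-0.23, -0.24, 0.048], -1],
  [[0, 0, 24.6], [-0.27, -0.28, 0.048], -1],
  [[0, 0, 24.6], [-0.31, -0.32, 0.048], -1],
  [[0, 0, 24.6], [-0.35, -0.36, 0.048], -1],
  [[0, 0, 24.6], [-0.39, -0.41, 0.048], -1],
  [[0, 0, 24.6], [-0.43, -0.45, 0.048], -1],
  [[0, 0, 24.6], [-0.447, -0.475, 0.048], -1],
])

```text
time: 1.9
tool_pos: [464.7, 6.1, 299.8]
tcp_rot: [-180.0, -0.0, 140.7]
ft_force: [-0.9, -0.0, 0.2]
finger_gap: -0.1
```

Run:
```python
from bench import *
from h import *
s=sense(); print(s['tool_pos'],s['tcp_rot'],s['ft_force'],s['joint_pos'],s['finger_gap'])
for n in ("top","wrist"):
    p,d=snapshot(n); cv2.imwrite(f"pics/{n}1.png",p)
```

```text
[464.6863973    6.12181963 299.81068581] [-1.79962742e+02 -1.51463094e-02  1.40716057e+02] [-0.90278276 -0.04804861  0.18697105] [-5.55347204e+00 -1.47587023e+01  1.01228922e+02 -2.26190704e-02
  9.35630658e+01 -5.62709328e+01] -0.06028062375571218
```

View pics/wrist1.png

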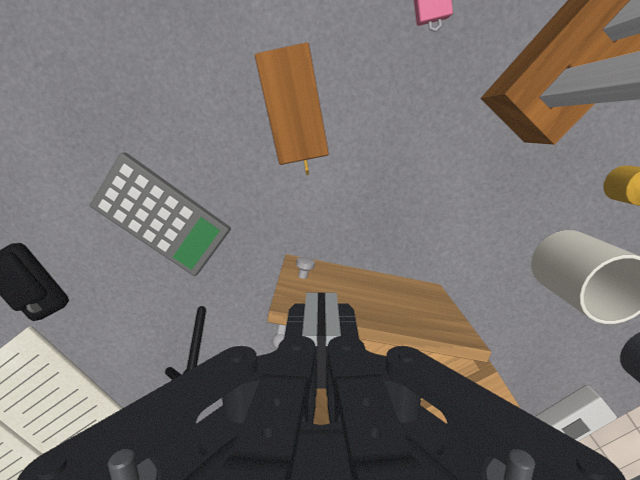

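View pics/top1.png

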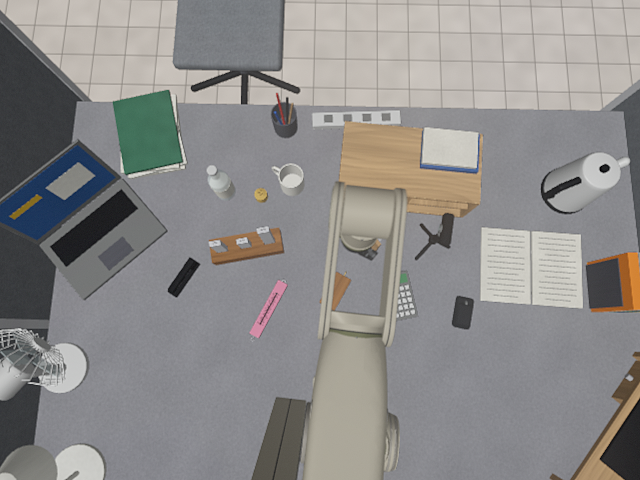

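Call:
jog_arm([
  [[0, 0, 6], [0, 0, 0.045], -1],
  [[0, 0, 11.6], [0, 0, 0.09], -1],
  [[0, 0, 11.6], [0, 0, 0.135], -1],
  [[0, 0, 11.6], [0, 0, 0.172], -1],
  [[0, 0, 11.6], [0, 0, 0.172], -1],
])

```text
time: 2.62
tool_pos: [461.0, 9.8, 125.1]
tcp_rot: [-179.7, -0.3, 129.3]
ft_force: [0.0, 0.4, -0.0]
finger_gap: -0.1
```

Run:
```python
from bench import *
import numpy as np
s=sense(); print(s['tool_pos'],s['tcp_rot'],s['ft_force'])
H=np.array([656,44.5]); th0=np.radians(39.1)
d0=np.array([-np.cos(th0),-np.sin(th0)]); n0=np.array([d0[1],-d0[0]]); n0=np.array([-np.sin(th0),np.cos(th0)])
w=s['tool_pos'][:2]-H; print("r",w@d0,"h",w@n0)
r=w@d0; hs=w@n0; h=23
for f in [0,5,10,15,20,25,30,35,40,44,46,48]:
    p=np.radians(f); print(f, "x",round(-r*np.sin(p)+h*np.cos(p)-hs,1),"y",round(-(r*np.cos(p)+h*np.sin(p)-r),1))
```

```text
[461.0229617    9.84514427 125.13813126] [-179.72268494   -0.29199069  129.30231847] [ 0.04631406  0.39218046 -0.02580664]
r 173.16720914942485 h 96.07352478512833
0 x -73.1 y -0.0
5 x -88.3 y -1.3
10 x -103.5 y -1.4
15 x -118.7 y -0.1
20 x -133.7 y 2.6
25 x -148.4 y 6.5
30 x -162.7 y 11.7
35 x -176.6 y 18.1
40 x -189.8 y 25.7
44 x -199.8 y 32.6
46 x -204.7 y 36.3
48 x -209.4 y 40.2
```

Call:
jog_arm([
  [[0, 0, 0], [-0.03, 0, 0], -1],
  [[0, 0, 0], [-0.055, 0, 0], -1],
  [[0, 0, 0], [-0.07, 0, 0], -1],
  [[0, 0, -5], [-0.088, -0.001, 0], -1],
  [[0, 0, -10], [-0.1035, -0.001, 0], -1],
  [[0, 0, -15], [-0.119, 0, 0], -1],
  [[0, 0, -20], [-0.134, 0.003, 0], -1],
  [[0, 0, -25], [-0.148, 0.0065, 0], -1],
  [[0, 0, -30], [-0.163, 0.012, 0], -1],
  [[0, 0, -35], [-0.1765, 0.018, 0], -1],
  [[0, 0, -37], [-0.182, 0.021, 0], -1],
  [[0, 0, -37], [-0.182, 0.021, 0], -1],
])

```text
time: 4.12
tool_pos: [595.8, -118.7, 128.9]
tcp_rot: [180.0, 0.0, 166.2]
ft_force: [-0.2, 0.0, 0.7]
finger_gap: 0.1
```

Run:
```python
from bench import *
from h import *
s=sense(); print(s['tool_pos'],s['tcp_rot'],s['ft_force'])
p,d=snapshot("wrist"); cv2.imwrite(f"pics/wrist2.png",p)
p,d=snapshot("scene"); cv2.imwrite(f"pics/scene2.png",p)
```

```text
[ 595.81614543 -118.6866772   128.89252718] [1.79995214e+02 2.69377049e-02 1.66209200e+02] [-0.24960034  0.03186271  0.67888129]
```

View pics/wrist2.png

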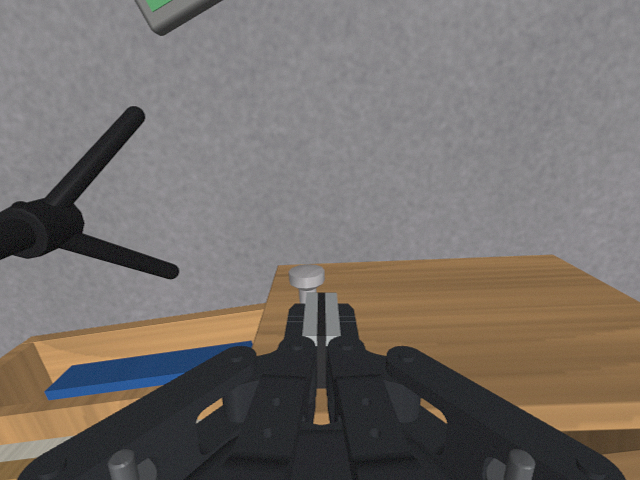

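View pics/scene2.png

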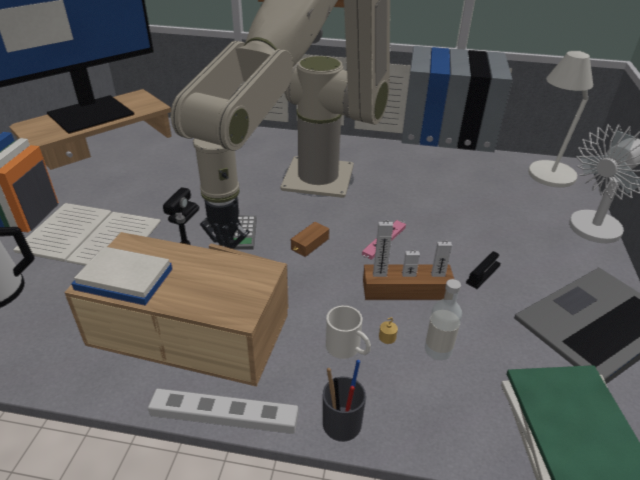

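Call:
jog_arm([
  [[0, 0, -2], [-0.006, -0.0005, 0], -1],
  [[0, 0, -4], [-0.012, -0.001, 0], -1],
  [[0, 0, -6], [-0.018, -0.0015, 0], -1],
  [[0, 0, -7], [-0.0215, -0.0015, 0], -1],
  [[0, 0, -7], [-0.0215, -0.0015, 0], -1],
])

```text
time: 4.85
tool_pos: [616.4, -125.5, 128.3]
tcp_rot: [-180.0, 0.0, 173.3]
ft_force: [0.6, 0.2, 0.6]
finger_gap: 0.3
```

Call:
jog_arm([
  [[0, 0, -1], [-0.003, 0, 0], -1],
  [[0, 0, -2], [-0.006, 0, 0], -1],
  [[0, 0, -2], [-0.006, 0, 0], -1],
])

```text
time: 5.22
tool_pos: [616.9, -125.7, 126.3]
tcp_rot: [180.0, -0.7, 175.3]
ft_force: [-24.3, 1.7, 5.2]
finger_gap: -0.1
```

Call:
jog_arm([
  [[0, 0, 0], [0.006, 0, 0], -1],
  [[0, 0, 0], [0.03, 0, 0], -1],
  [[0, 0, 0], [0.06, 0, 0], -1],
  [[0, 0, 0], [0.06, 0, -0.05], -1],
  [[0, 0, 0], [0.06, 0, -0.11], -1],
  [[0, 0, 0], [0.06, 0, -0.17], -1],
  [[0, 0, 0], [0.06, 0, -0.23], -1],
  [[0, 0, 0], [0.06, 0, -0.23], -1],
])

```text
time: 6.22
tool_pos: [564.6, -121.9, 366.3]
tcp_rot: [-179.8, 0.7, 175.3]
ft_force: [1.2, -1.3, -0.2]
finger_gap: 0.1
```

Run:
```python
from bench import *
from h import *
s=sense(); print(s['tool_pos'],s['tcp_rot'],s['ft_force'],s['joint_pos'])
p,d=snapshot("wrist"); cv2.imwrite(f"pics/wrist3.png",p)
P=cloud(d,camera_info("wrist")); np.save("pics/w3P.npy",P)
Q=P.reshape(-1,3)
m=(Q[:,2]>120)&(Q[:,2]<162)&(Q[:,0]>600)&(Q[:,0]<700)&(Q[:,1]>-180)&(Q[:,1]<60); print(m.sum())
psi=np.radians(-4.9);ex=np.array([np.cos(psi),np.sin(psi)]); ey=np.array([-np.sin(psi),np.cos(psi)])
E=Q[m]; a=E[:,:2]@ex;b=E[:,:2]@ey
for lo in range(-120,110,20):
    k=(b>lo)&(b<lo+20)
    if k.sum()>5: print(lo,k.sum(),np.percentile(a[k],[2,10,50]))
```

```text
[ 564.56180853 -121.85172874  366.25286113] [-179.83841692    0.74624681  175.26586369] [ 1.1529851  -1.25291795 -0.16224475] [-1.72679608e+01  2.25042371e+00  7.86076821e+01  4.25561196e-03
  9.83783667e+01 -1.02532124e+02]
5141
-120 320 [636.31303822 636.8269084  648.61398248]
-100 483 [636.03712561 636.31196269 638.46860356]
-80 486 [636.08320434 636.34377168 638.41042159]
-60 482 [636.03116949 636.28461154 638.39099697]
-40 486 [636.02257928 636.29533082 638.39582098]
-20 480 [636.05101013 636.2601098  637.86367121]
0 487 [635.98321174 636.22150972 638.25104583]
20 489 [636.00233154 636.26230761 638.24351118]
40 486 [635.94916353 636.1797969  638.13034899]
60 482 [635.87467293 636.18604041 637.92489127]
80 440 [635.90865417 636.19827637 639.33154345]
```

View pics/wrist3.png

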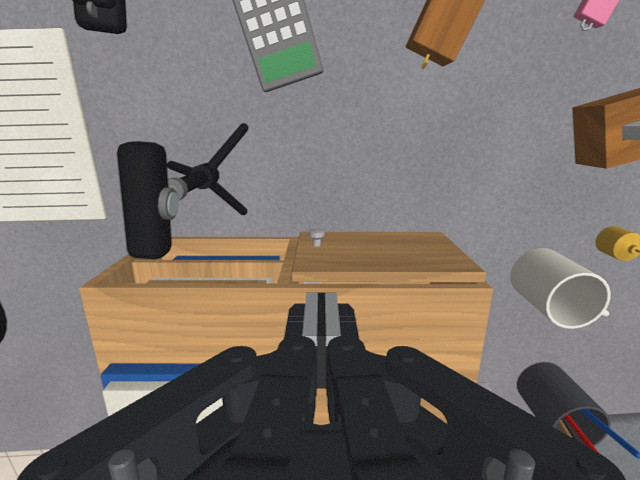

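The wrist view shows the door face flush along the cupboard front, with its offset constant to 0.4 mm, so it is shut. The web camera bar is visible from (143,143) to (148,258), with the lens at about (170,203). Now I'll measure the lens.

Run:
```python
from h import *
P=np.load("pics/w3P.npy"); img=cv2.imread("pics/wrist3.png")
sub=P[125:280,100:260]
Q=sub.reshape(-1,3); uv=np.stack(np.meshgrid(np.arange(100,260),np.arange(125,280)),-1).reshape(-1,2)
m=np.isfinite(Q).all(1)&(Q[:,2]>180)
r=cv2.minAreaRect(Q[m][:,:2].astype(np.float32)); print(r,cv2.boxPoints(r).tolist(),np.percentile(Q[m][:,2],[1,10,50,90,99]))
t=m&(Q[:,2]>222); r=cv2.minAreaRect(Q[t][:,:2].astype(np.float32)); print("upper",t.sum(),r,cv2.boxPoints(r).tolist())
for v in (180,190,197,203,210,215,220):
    print(v,[(u,*np.round(P[v,u]).astype(int)) for u in range(150,216,5)])
c=cv2.resize(img[120:280,100:260],None,fx=3.75,fy=3.75,interpolation=cv2.INTER_CUBIC); cv2.imwrite("pics/lens3.png",c)
```

```text
((530.7808227539062, -254.74928283691406), (35.409385681152344, 91.15808868408203), 80.66130828857422) [[482.93292236328125, -264.8232116699219], [572.8828735351562, -279.6154479980469], [578.6287231445312, -244.67535400390625], [488.67877197265625, -229.88311767578125]] [204.68013576 213.29215897 225.03489994 226.78161875 227.70973365]
upper 4135 ((530.4528198242188, -255.25079345703125), (34.313255310058594, 89.19267272949219), 80.66130828857422) [[483.6635437011719, -264.943359375], [571.674072265625, -279.41668701171875], [577.2420654296875, -245.5582275390625], [489.2315673828125, -231.08489990234375]]
180 [(150, np.int64(512), np.int64(-246), np.int64(224)), (155, np.int64(513), np.int64(-243), np.int64(223)), (160, np.int64(514), np.int64(-242), np.int64(218)), (165, np.int64(515), np.int64(-242), np.int64(208)), (170, np.int64(520), np.int64(-258), np.int64(164)), (175, np.int64(521), np.int64(-254), np.int64(162)), (180, np.int64(522), np.int64(-252), np.int64(156)), (185, np.int64(524), np.int64(-254), np.int64(140)), (190, np.int64(526), np.int64(-253), np.int64(129)), (19
[... 3995 characters left out ...]
52), np.int64(226)), (155, np.int64(543), np.int64(-249), np.int64(224)), (160, np.int64(544), np.int64(-248), np.int64(219)), (165, np.int64(546), np.int64(-247), np.int64(213)), (170, np.int64(549), np.int64(-248), np.int64(204)), (175, np.int64(597), np.int64(-338), np.int64(-5)), (180, np.int64(598), np.int64(-331), np.int64(-6)), (185, np.int64(598), np.int64(-324), np.int64(-6)), (190, np.int64(599), np.int64(-317), np.int64(-6)), (195, np.int64(599), np.int64(-309), np.int64(-5)), (200, np.int64(600), np.int64(-302), np.int64(-4)), (205, np.int64(600), np.int64(-294), np.int64(-4)), (210, np.int64(601), np.int64(-288), np.int64(-6)), (215, np.int64(602), np.int64(-280), np.int64(-6))]
```

View pics/lens3.png

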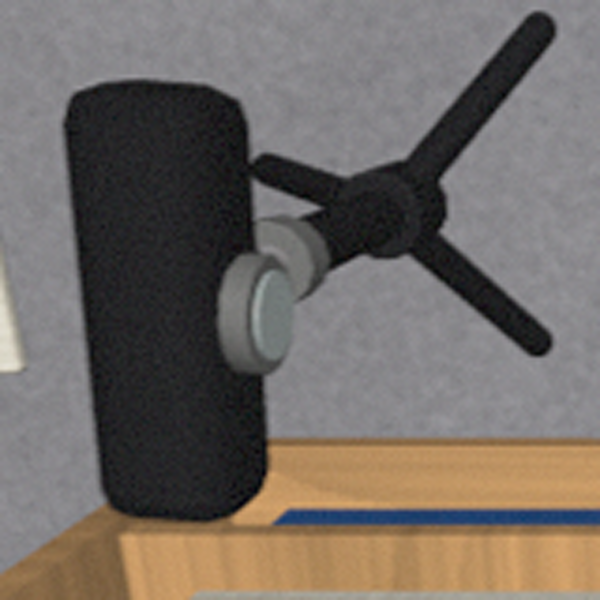

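Run:
```python
from h import *
from bench import *
p,d=snapshot("top"); T2=cloud(d,camera_info("top")); p,d=snapshot("scene"); S2=cloud(d,camera_info("scene"))
cv2.imwrite("pics/scene4.png",p)
for n,P in (("wrist",np.load("pics/w3P.npy")),("top0",np.load("pics/topP.npy")),("scene0",np.load("pics/sceneP.npy")),("scene2",S2)):
    Q=P.reshape(-1,3); Q=Q[np.isfinite(Q).all(1)]
    near=(abs(Q[:,0]-530)<130)&(abs(Q[:,1]+255)<130)
    desk=Q[near&(Q[:,2]<8)&(Q[:,2]>-12)]; 
    c=Q[near&(Q[:,2]>200)&(Q[:,0]<590)&(Q[:,0]>475)&(Q[:,1]<-222)&(Q[:,1]>-290)]
    a=np.radians(-9.5); e=np.array([np.cos(a),np.sin(a)]); w=(c[:,:2]-[531,-255]); al=w@e; ac=w@[-e[1],e[0]]
    top=c[(abs(ac)<6)&(abs(al)<38)]
    mu=c[:,:2].mean(0)
    # ridge/edge based yaw: back and front edges per along-bin (outside lens)
    B=[];F=[]
    for lo in range(-38,38,6):
        k=(al>lo)&(al<lo+6)
        if k.sum()>8: B.append((lo+3,np.percentile(ac[k],3)));  F.append((lo+3,np.percentile(ac[k],97)))
    B=np.array(B);F=np.array(F); kk=abs(F[:,0])>15
    print(n,len(c),"desk",np.median(desk[:,2]).round(1),"top",np.median(top[:,2]).round(1),len(top),"along",np.percentile(al,[1,99]).round(1),"slopes deg",np.degrees(np.polyfit(*B.T,1)[0]).round(2),np.degrees(np.polyfit(*F[kk].T,1)[0]).round(2),"front max",np.percentile(ac,99.5).round(1), "F",F[:,1].round(1),"B",B[:,1].round(1))
```

```text
wrist 5653 desk -4.4 top 226.2 1644 along [-45.2  42.4] slopes deg 0.09 0.14 front max 17.3 F [10.7 10.8 10.6 10.6 16.2 17.3 17.3 17.3 16.  10.8 10.8 10.9 10.8] B [-15.7 -16.1 -15.9 -15.6 -15.6 -15.4 -15.3 -15.7 -15.6 -16.1 -16.2 -15.6
 -15.3]
top0 400 desk -0.1 top 231.2 113 along [-44.9  43.8] slopes deg 0.67 0.15 front max 19.3 F [12.2 12.2 12.  12.8 17.  19.3 19.2 18.2 16.4 11.9 13.  13.5 11.4] B [-14.1 -16.5 -14.9 -14.5 -13.2 -16.  -13.  -14.5 -14.6 -14.6 -14.2 -12.7
 -15.4]
scene0 476 desk 0.5 top 230.9 90 along [-38.4  50.6] slopes deg -1.51 1.49 front max 20.7 F [13.1 14.2 15.4 14.4 16.8 19.5 20.1 20.3 20.8 19.6 14.4 15.2 14.7] B [-10.6 -11.1  -9.8 -12.7 -10.1  -9.7  -5.4 -12.  -11.6 -11.8 -12.5 -13.9
 -10.9]
scene2 476 desk 0.6 top 231.3 82 along [-38.9  50. ] slopes deg -2.73 0.11 front max 21.7 F [13.7 13.8 15.8 14.1 16.  19.  21.1 21.9 20.2 14.6 14.3 14.2 14.5] B [ -6.6 -10.8 -10.9 -11.3 -11.8 -11.4  -7.3 -11.5 -12.4 -12.4 -14.8 -13.1
 -10. ]
```

Call:
jog_arm([
  [[0, 0, -8], [0.01, 0.04, -0.01], 0.2],
  [[0, 0, -15.8], [0.025, 0.09, -0.015], 0.2],
  [[0, 0, -15.8], [0.04, 0.15, -0.015], 0.2],
  [[0, 0, -15.8], [0.05, 0.21, -0.015], 0.2],
  [[0, 0, -15.8], [0.06, 0.27, -0.015], 0.2],
  [[0, 0, -15.8], [0.07, 0.32, -0.015], 0.2],
  [[0, 0, -15.8], [0.076, 0.36, -0.015], 0.2],
  [[0, 0, -15.8], [0.076, 0.374, -0.015], 0.2],
  [[0, 0, -15.8], [0.076, 0.374, -0.015], 0.2],
  [[0, 0, -15.8], [0.076, 0.374, -0.015], 0.2],
])

```text
time: 7.62
tool_pos: [517.5, 256.6, 372.6]
tcp_rot: [-180.0, -0.1, -169.0]
ft_force: [0.0, -0.2, -0.5]
finger_gap: 50.9
```

Run:
```python
from bench import *
from h import *
s=sense(); print(s['tool_pos'],s['tcp_rot'],s['ft_force'],s['finger_gap'])
p,d=snapshot("wrist"); ci=camera_info("wrist"); cv2.imwrite(f"pics/wrist5.png",p)
P=cloud(d,ci); np.save("pics/w5P.npy",P)
Q=P.reshape(-1,3); Q=Q[np.isfinite(Q).all(1)]
for nm,z0,z1,x0,x1,y0,y1 in (("long top",200,222,470,570,215,300),("stand top",45,60,400,600,190,460)):
    m=(Q[:,2]>z0)&(Q[:,2]<z1)&(Q[:,0]>x0)&(Q[:,0]<x1)&(Q[:,1]>y0)&(Q[:,1]<y1)
    r=cv2.minAreaRect(Q[m][:,:2].astype(np.float32)); print(nm,m.sum(),r,cv2.boxPoints(r).tolist(),np.median(Q[m][:,2]))
```

```text
[517.5345169  256.58806999 372.63610099] [-1.79962701e+02 -6.01589270e-02 -1.69007264e+02] [ 0.00194584 -0.15939145 -0.5159265 ] 50.919253228826996
long top 848 ((521.5654296875, 254.53065490722656), (16.44931983947754, 33.87765121459961), 11.136767387390137) [[510.2238464355469, 269.5619201660156], [516.7674560546875, 236.3221893310547], [532.906982421875, 239.4993896484375], [526.3634033203125, 272.7391357421875]] 215.04209732553485
stand top 7600 ((506.783203125, 328.1783447265625), (75.35150146484375, 225.3061981201172), 11.023524284362793) [[448.2619934082031, 431.5487976074219], [491.34326171875, 210.39976501464844], [565.304443359375, 224.80789184570312], [522.22314453125, 445.9569091796875]] 55.230202115504454
```

View pics/wrist5.png

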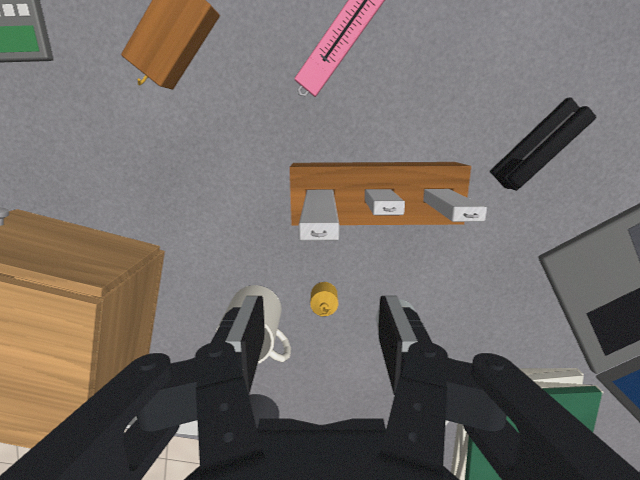

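Call:
jog_arm([
  [[0, 0, 0], [-0.003, -0.0017, 0.05], 0.2],
  [[0, 0, 0], [-0.003, -0.0017, 0.09], 0.2],
  [[0, 0, 0], [-0.003, -0.0017, 0.11], 0.2],
  [[0, 0, 0], [-0.003, -0.0017, 0.11], 0.2],
  [[0, 0, 0], [-0.003, -0.0017, 0.11], 0.2],
])

```text
time: 8.3
tool_pos: [521.6, 256.8, 265.5]
tcp_rot: [180.0, 0.2, -169.0]
ft_force: [0.2, 0.5, 1.4]
finger_gap: 51.2
```

Run:
```python
from bench import *
from h import *
s=sense(); print(s['tool_pos'],s['tcp_rot'],s['ft_force'],s['finger_gap'])
p,d=snapshot("wrist"); ci=camera_info("wrist"); cv2.imwrite(f"pics/wrist6.png",p)
P=cloud(d,ci)
Q=P.reshape(-1,3); Q=Q[np.isfinite(Q).all(1)]
for nm,z0,z1,x0,x1,y0,y1 in (("long top",205,222,470,570,215,300),("stand top",45,60,400,600,190,460)):
    m=(Q[:,2]>z0)&(Q[:,2]<z1)&(Q[:,0]>x0)&(Q[:,0]<x1)&(Q[:,1]>y0)&(Q[:,1]<y1)
    r=cv2.minAreaRect(Q[m][:,:2].astype(np.float32)); print(nm,m.sum(),r,cv2.boxPoints(r).tolist(),np.median(Q[m][:,2]))
```

```text
[521.58253118 256.78823934 265.54246667] [ 1.79971685e+02  1.70132798e-01 -1.68966008e+02] [0.23792789 0.46567786 1.37977726] 51.24430716001647
long top 1854 ((521.0501708984375, 254.66436767578125), (16.533769607543945, 34.22526168823242), 9.643710136413574) [[510.0334167480469, 270.1502685546875], [515.7667846679688, 236.40869140625], [532.06689453125, 239.178466796875], [526.3335571289062, 272.9200439453125]] 214.9910016404333
stand top 12430 ((507.1055908203125, 328.62115478515625), (75.64944458007812, 225.5946502685547), 11.298718452453613) [[447.9142150878906, 431.82159423828125], [492.1136779785156, 210.5991668701172], [566.2969970703125, 225.42071533203125], [522.0975341796875, 446.64312744140625]] 55.14678786868791
```

View pics/wrist6.png

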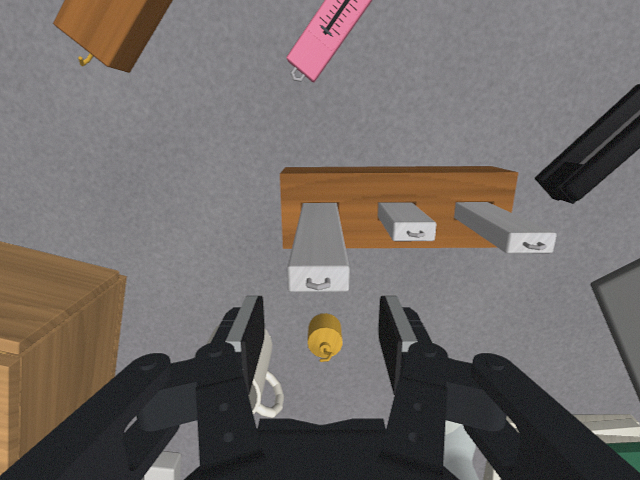

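Call:
jog_arm([
  [[0, 0, 0], [0, -0.0013, 0.02], 0.2],
  [[0, 0, 0], [0, -0.0013, 0.045], 0.2],
  [[0, 0, 0], [0, -0.0013, 0.065], 0.2],
  [[0, 0, 0], [0, -0.0013, 0.08], 0.2],
  [[0, 0, 0], [0, -0.0013, 0.08], 0.2],
  [[0, 0, 0], [0, -0.0013, 0.08], 0.2],
])

```text
time: 9.1
tool_pos: [521.3, 255.7, 184.1]
tcp_rot: [180.0, 0.1, -168.9]
ft_force: [0.8, 0.3, 0.4]
finger_gap: 50.9
```

Run:
```python
from bench import *
from h import *
s=sense(); print(s['tool_pos'],s['tcp_rot'],s['ft_force'],s['finger_gap'])
p,d=snapshot("wrist"); cv2.imwrite(f"pics/wrist7.png",p)
```

```text
[521.32239748 255.65233217 184.07491795] [ 1.79990280e+02  6.39918543e-02 -1.68940044e+02] [0.77431862 0.32428386 0.36929498] 50.91209387715753
```

View pics/wrist7.png

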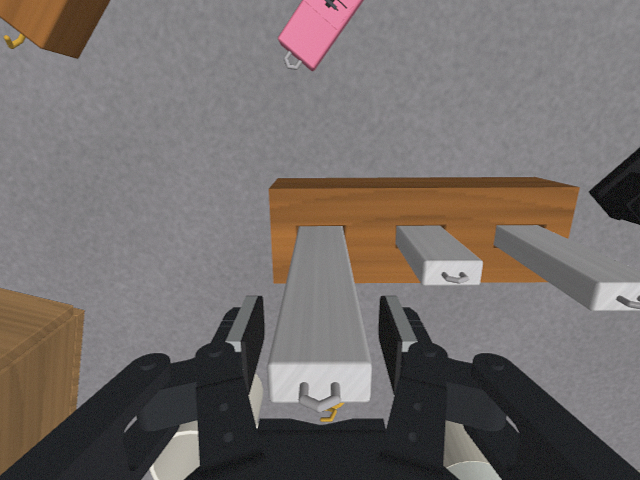

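The meter at (320,340) stands centred between the pads, with even gaps on both sides. Closing now.

Call:
jog_arm([
  [[0, 0, 0], [0, 0, 0], -0.1],
  [[0, 0, 0], [0, 0, 0], -0.4],
  [[0, 0, 0], [0, 0, 0], -0.6],
  [[0, 0, 0], [0, 0, 0], -1],
  [[0, 0, 0], [0, 0, 0], -1],
  [[0, 0, 0], [0, 0, 0], -1],
], force=40)

```text
time: 9.9
tool_pos: [521.5, 255.6, 184.3]
tcp_rot: [180.0, 0.1, -168.9]
ft_force: [0.4, -0.8, 5.2]
finger_gap: 33.2
```

Call:
jog_arm([
  [[0, 0, 0], [0, 0, -0.005], -1],
  [[0, 0, 0], [0, 0, -0.02], -1],
  [[0, 0, 0], [0, 0, -0.04], -1],
  [[0, 0, 0], [0, 0, -0.06], -1],
  [[0, 0, 0], [0, 0, -0.085], -1],
  [[0, 0, 0], [0, 0, -0.11], -1],
  [[0, 0, 0], [0, 0, -0.13], -1],
  [[0, 0, 0], [0, 0, -0.13], -1],
  [[0, 0, 0], [0, 0, -0.13], -1],
])

```text
time: 11.02
tool_pos: [520.6, 255.4, 312.4]
tcp_rot: [-180.0, -0.1, -168.9]
ft_force: [0.4, -0.1, -2.4]
finger_gap: 33.5
```

Run:
```python
from bench import *
from h import *
s=sense(); print(s['tool_pos'],s['tcp_rot'],s['ft_force'],s['finger_gap'])
p,d=snapshot("wrist"); cv2.imwrite(f"pics/wrist8.png",p)
p,d=snapshot("scene"); cv2.imwrite(f"pics/scene8.png",p)
P=cloud(d,camera_info("scene")); Q=P.reshape(-1,3); Q=Q[np.isfinite(Q).all(1)]
m=(Q[:,2]>145)&(Q[:,2]<290)&(abs(Q[:,0]-520)<30)&(abs(Q[:,1]-256)<30); E=Q[m]
c=E.mean(0); w,v=np.linalg.eigh(np.cov((E-c).T)); print(c,"long axis",v[:,2],"normal",v[:,0], "z",E[:,2].min())
```

```text
[520.5843603  255.36713231 312.44448085] [-1.79988095e+02 -6.71212450e-02 -1.68941075e+02] [ 0.39541934 -0.05620645 -2.43182064] 33.48942667431378
[528.82854251 257.47983071 224.43141568] long axis [ 0.00765251 -0.00208058  0.99996855] normal [ 0.99028276  0.13887736 -0.00728943] z 146.2683428276514
```

View pics/scene8.png

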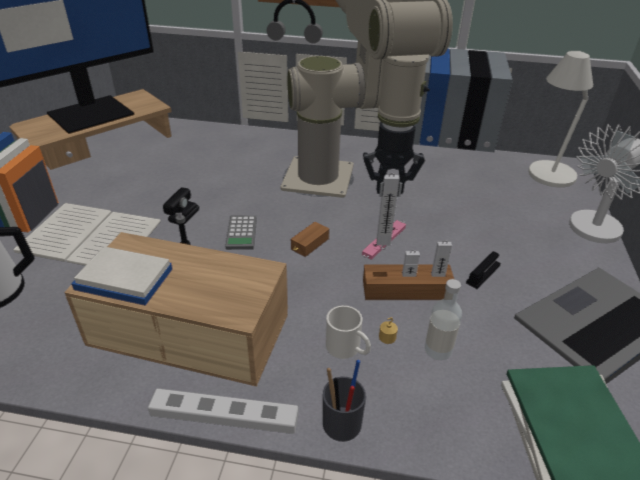

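View pics/wrist8.png

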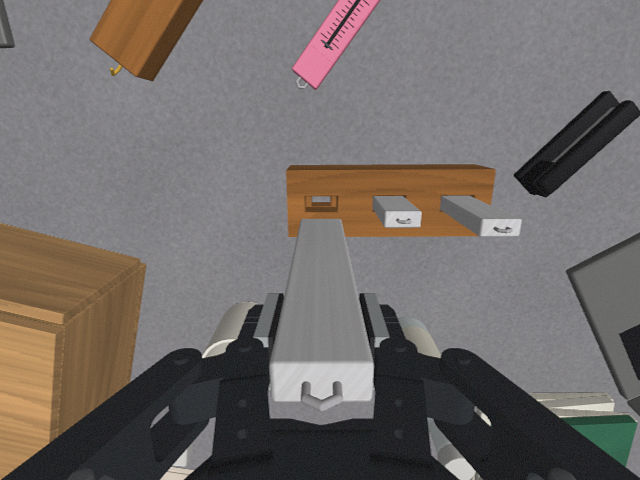

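Call:
jog_arm([
  [[0, 0, 7], [0.0, -0.015, 0], -1],
  [[0, 0, 17], [0.001, -0.04, 0.002], -1],
  [[0, 0, 27], [0.002, -0.07, 0.005], -1],
  [[0, 0, 37], [0.003, -0.1, 0.008], -1],
  [[0, 0, 47], [0.004, -0.13, 0.012], -1],
  [[0, 0, 57], [0.005, -0.16, 0.016], -1],
  [[0, 0, 67], [0.006, -0.19, 0.02], -1],
  [[0, 0, 77], [0.007, -0.22, 0.024], -1],
  [[0, 0, 87], [0.008, -0.25, 0.028], -1],
  [[0, 0, 97], [0.009, -0.27, 0.031], -1],
  [[0, 0, 106], [0.0095, -0.285, 0.033], -1],
  [[0, 0, 110.5], [0.0095, -0.29, 0.033], -1],
])

```text
time: 12.62
tool_pos: [566.5, -31.9, 278.6]
tcp_rot: [-179.8, 0.0, 80.3]
ft_force: [-0.7, 0.4, -0.9]
finger_gap: 33.3
```

Call:
jog_arm([
  [[0, 0, 0], [0, 0, 0], -1],
  [[0, 0, 0], [0, 0, 0], -1],
  [[0, 0, 0], [0, 0, 0], -1],
  [[0, 0, 0], [0, 0, 0], -1],
])

```text
time: 13.12
tool_pos: [567.2, -30.6, 280.3]
tcp_rot: [180.0, -0.0, 80.6]
ft_force: [-0.2, 0.5, -1.4]
finger_gap: 33.5
```

```bash
cat > chk.py <<'E'
from bench import *
from h import *
import sys
k=sys.argv[1]
s=sense(); print(s['time'],s['tool_pos'],s['tcp_rot'],s['ft_force'],s['finger_gap'])
for n in ("scene","top","wrist"):
    p,d=snapshot(n); ci=camera_info(n); cv2.imwrite(f"pics/{n}{k}.png",p)
    P=cloud(d,ci); Q=P.reshape(-1,3); Q=Q[np.isfinite(Q).all(1)]
    t=s['tool_pos']
    m=(Q[:,2]>80)&(Q[:,2]<t[2]-20)&(np.hypot(Q[:,0]-t[0],Q[:,1]-t[1])<32); E=Q[m]
    m=E[:,2]>t[2]-150
    if m.sum()<30: print(n,'few',m.sum()); continue
    F=E[m]; c=F.mean(0); w,v=np.linalg.eigh(np.cov((F-c).T)); print(n,m.sum(),"c",c.round(1),"axis",v[:,2].round(3),"normal",v[:,0].round(3),"sd",np.sqrt(w).round(1),"z",np.sort(E[:,2])[[0,10,30]].round(1), cv2.minAreaRect(F[:,:2].astype(np.float32)))
    c=Q[(Q[:,2]>205)&(abs(Q[:,0]-531)<60)&(Q[:,1]<-222)&(Q[:,1]>-290)]
    if len(c)>50: r=cv2.minAreaRect(c[:,:2].astype(np.float32)); print("  webcam",np.round(r[0],1),np.round(r[1],1),round(r[2],1),"top",np.percentile(c[:,2],90).round(1))
E
python3 chk.py 9
```

```text
13.125 [567.15376488 -30.64927057 280.31106619] [ 1.79997009e+02 -9.04368341e-04  8.06165370e+01] [-0.16846155  0.47886866 -1.35981005] 33.48928623388082
scene 510 c [577.1 -25.7 196.9] axis [ 0.009 -0.003  1.   ] normal [ 0.43   0.903 -0.002] sd [ 4.  11.  37.7] z [102.1 124.7 131.7] ((572.1211547851562, -23.080089569091797), (19.526744842529297, 39.031944274902344), 55.325843811035156)
  webcam [ 536.  -252.9] [37.5 94.3] 77.2 top 232.0
top few 25
wrist 4072 c [568.6 -23.7 213.6] axis [0.    0.002 1.   ] normal [ 0.16   0.987 -0.002] sd [ 0.3  9.6 35.4] z [124. 125. 126.] ((568.4695434570312, -24.219764709472656), (3.0958244800567627, 34.01222610473633), 80.99431610107422)
```

View pics/scene9.png

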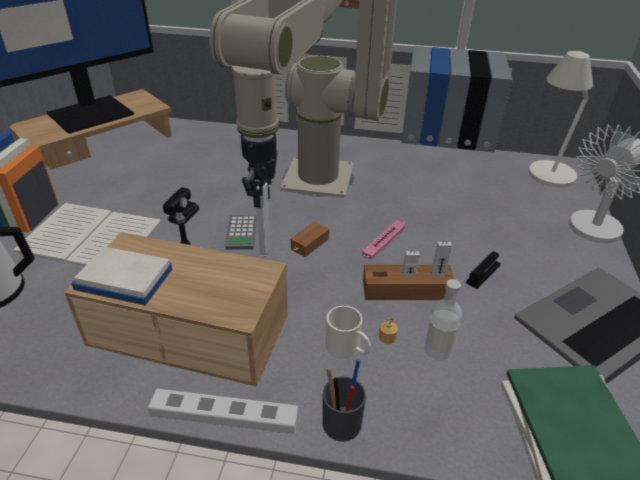

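View pics/wrist9.png

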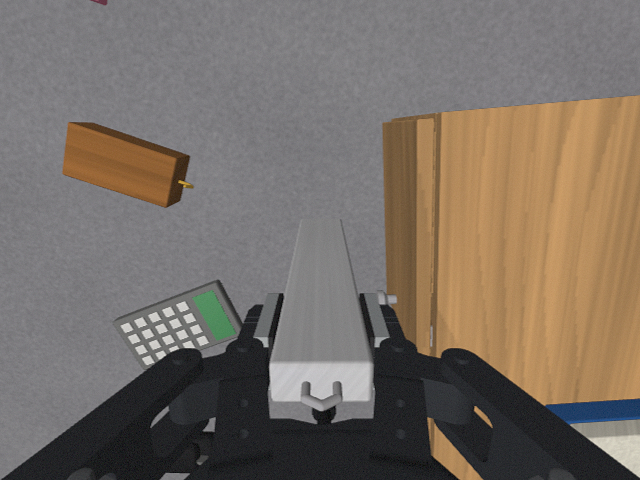

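View pics/top9.png

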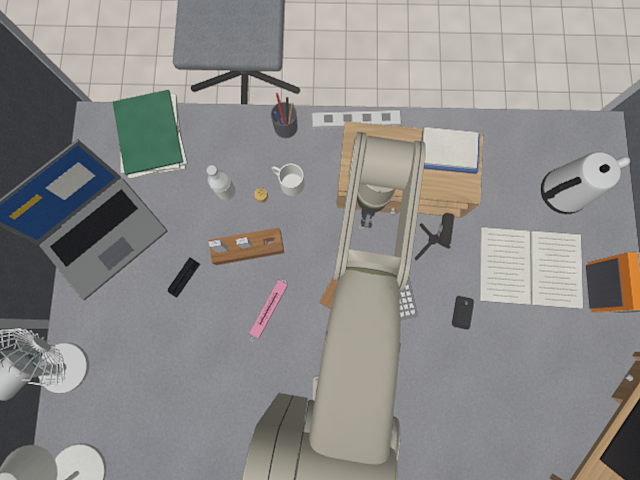

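Call:
jog_arm([
  [[0, 0, 0], [0, 0, 0.001], -1],
  [[0, 0, 0], [0, 0, 0.001], -1],
  [[0, 0, 0], [0, 0, 0.001], -1],
  [[0, 0, 0], [0, 0, 0.001], -1],
  [[0, 0, 0], [0, 0, 0.001], -1],
  [[0, 0, 0], [0, 0, 0.001], -1],
  [[0, 0, 0], [0, 0, 0.001], -1],
  [[0, 0, 0], [0, 0, 0.001], -1],
])

```text
time: 14.28
tool_pos: [567.2, -31.0, 279.3]
tcp_rot: [-180.0, 0.0, 80.6]
ft_force: [0.1, 0.4, -0.7]
finger_gap: 33.6
```

```bash
python3 chk.py 10
python3 - <<'E'
from h import *
p=cv2.imread("pics/scene10.png")[150:300,140:300]; cv2.imwrite("pics/c10.png",cv2.resize(p,None,fx=3.75,fy=3.75,interpolation=cv2.INTER_CUBIC))
from bench import *
p,d=snapshot("wrist"); Q=cloud(d,camera_info("wrist")).reshape(-1,3); Q=Q[np.isfinite(Q).all(1)]
psi=np.radians(-4.9);ex=np.array([np.cos(psi),np.sin(psi)]); ey=np.array([-np.sin(psi),np.cos(psi)])
a=Q[:,:2]@ex;b=Q[:,:2]@ey
for lo in range(-120,110,30):
    k=(b>lo)&(b<lo+30)&(Q[:,2]>100)&(Q[:,2]<160)&(a>600)&(a<680)
    if k.sum()>5: print(lo,k.sum(),np.percentile(a[k],[10]))
E
```

```text
14.275 [567.165782   -30.9722431  279.27606431] [-1.79998153e+02  7.06945928e-06  8.05553344e+01] [ 0.13735263  0.40317698 -0.73806002] 33.56440611372898
scene 510 c [576.8 -26.1 195.9] axis [0.001 0.    1.   ] normal [ 0.449  0.894 -0.001] sd [ 4.  10.9 37.5] z [101.6 122.1 130.1] ((569.6986083984375, -27.633895874023438), (19.063331604003906, 39.810604095458984), 73.86799621582031)
  webcam [ 536.4 -251.9] [37.8 96. ] 77.6 top 231.7
top few 25
wrist 4081 c [568.5 -23.8 212.4] axis [0.001 0.002 1.   ] normal [ 0.16   0.987 -0.002] sd [ 0.3  9.6 35.5] z [122.7 124.  125.1] ((568.4943237304688, -24.451858520507812), (2.925964593887329, 34.00503158569336), 80.35735321044922)
-120 77 [638.93433086]
-90 874 [638.89859018]
-60 990 [638.85372455]
-30 1110 [638.78629019]
0 1223 [638.73848754]
30 1339 [638.71537887]
60 1513 [638.66427858]
90 471 [638.722104]
```

View pics/c10.png

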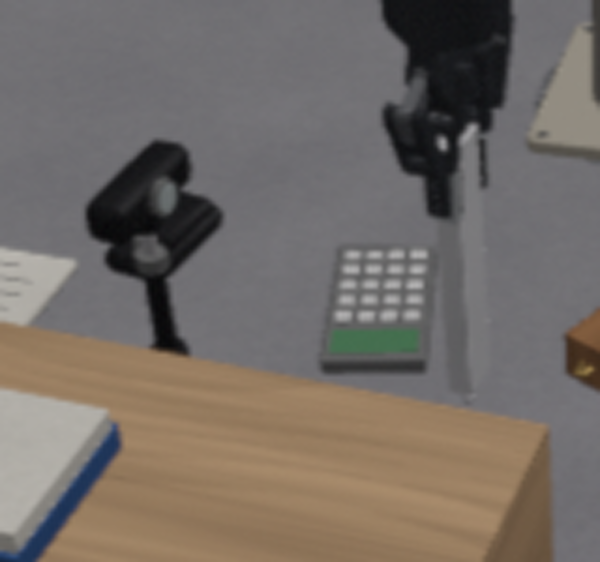

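Run:
```python
from bench import *
print(hand_in()); s=sense(); print(s['time'],s['tool_pos'],s['finger_gap'])
```

```text
the job is handed in; nothing more can be done
None
the job is handed in; nothing more can be done
```

I pushed the door shut, then lifted the longest meter straight out of the stand. The arm is now holding it upright in front of the web camera. I handed the job in at about 14.5 s of the 61 s allowed.

**Door:** It was shut before I touched the meter. In the last check its outer face was flush with the cupboard front to about 0.3 mm along its length. The push ended against the shut door with a peak of about 24 N.

**Meter:** Its vertical axis is within about 0.2° of upright. The case is centred at about (567, −31.5) mm and the scale's middle is about 216 mm high. My estimate of the lens is (533, −237, 216) mm, which puts the scale very nearly 200 mm from it and square to within about 1°. Grip, pose and forces were steady in the last readings.

**Checks that disagreed:**
- The cameras differed by 2–3 mm in places. One wrist picture, taken while the arm was still settling, read about 4 mm low on the desk, so I took heights relative to the desk.
- The scene camera put the web camera's yaw about 3° off the wrist and top values. Its view of that bar includes part of the tripod, so I did not use it for the angle.
- I had no view through the web camera itself, so the alignment comes from these measurements.

The tripod, the other two meters and the pink look-alike were not touched and look unmoved in the last pictures.

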